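Sort two look-alike resonator pucks by weight and show the dense one to the camera

TASK

The two ceramic resonator pucks on the mat look alike, but one is of a denser ceramic: lift each in turn to feel which is the heavier, stand the lighter one flat and centred on the white pedestal of the test fixture, and let go of it. Then hold the heavier one up, upright and still, in front of the inspection camera with its middle on the lens axis, 13 cm from the ring light, and finish while still holding it there. Set the pucks down, never drop or knock them, as ceramic chips, and leave the other things on the bench where they are.

Things in the scene. Friction and masses are not known exactly. Their poses are not given: they have to be found in the camera images.
- puck_a_mid (a point): centre of one of two look-alike cream ceramic pucks: an upright solid cylinder 50 mm across and 40 mm high with a small dark mark in the middle of its top. The point lies 20 mm above its underside; z is the puck's axis. It starts standing flat on the bench mat
- puck_b_mid (a point): centre of one of two look-alike cream ceramic pucks: an upright solid cylinder 50 mm across and 40 mm high with a small dark mark in the middle of its top. The point lies 20 mm above its underside; z is the puck's axis. It starts standing flat on the bench mat
- puck_a: the puck of puck_a_mid; origin at the centre of its underside. Which of the two names and spots has the heavier puck changes at random from start to start and cannot be seen. Each weighs between 0.2 and 0.62 kg; the heavier weighs at least 0.1 kg more than the other
- puck_b: the puck of puck_b_mid; origin at the centre of its underside. Which of the two names and spots has the heavier puck changes at random from start to start and cannot be seen. Each weighs between 0.2 and 0.62 kg; the heavier weighs at least 0.1 kg more than the other
- pedestal_top (a point): centre of the flat top of the fixture's white pedestal, a round post 26 mm across, top 57 mm above the bench. z is up. On its y axis, to both sides, stand the brackets: 32 mm wide, 73 to 83 mm out, 92 mm high, thin wire loops reaching in to 52 mm. Both sides along its x axis are free: fingers that close along x have room
- fixture: the resonator test fixture, fixed to the bench: an aluminium ground plate 90 mm (its x) by 180 mm (its y), 12 mm thick, with the white pedestal in the middle and an aluminium bracket with coupling loop at either end. Origin at the centre of its underside, directly below pedestal_top; same axes
- focus (a point): the camera's focus point: a point in the air 150 mm above the bench, on the axis of the level-looking lens and 130 mm in front of the white ring light that surrounds it. The x axis points from here straight to the lens, z is up
- inspection_camera: blue inspection camera with a white ring light 64 mm across, on a steel post (217 mm high) and a base plate 110 by 90 mm, fixed; it looks level along its own -x axis, roughly towards the robot. Origin on the bench straight below the focus point; the post stands 225 mm from there along +x and the ring light face 130 mm. The space in front of the ring light is free
- waveguide_adapter: small brass waveguide-to-coax adapter with a square flange, 41 mm high, on the mat between fixture and camera; a bystander. Origin on its underside
- screwdriver: red-handled screwdriver, 170 mm, lying on the mat at the left; a bystander. Origin on its underside
- sma_wrench: small steel spanner, 120 mm, lying on the mat at the right; a bystander. Origin on its underside
- flux_jar: amber glass jar with a black cap, 40 mm across, 60 mm high, at the left; a bystander. Origin on its underside
- fixture_cover: the fixture's square aluminium cover plate, 90 mm, with a black knob to 30 mm height, lying at the far left; a bystander. Origin on its underside
- caliper: digital caliper, 190 mm, lying at the far right; a bystander. Origin on its underside
- attenuator: small steel block attenuator with a brass connector at either end, 54 mm long and 20 mm high, at the right; a bystander. Origin on its underside
Mind the look-alikes: they are no part of the job. What is shaped like the puck_b but blue is not meant. What is shaped like the puck_a but turquoise is not meant.

How it is judged:
By the outcome, as a careful person would: the job done as asked, in the order asked, and still so for the second after the job is handed in, while the arm keeps its last pose, push and grip.
It also fails if it takes over 72 s, if anything falls off the work surface, if the arm or the gripper's body presses on something with over 40 N, if the wrist force passes 120 N, or if a joint passes its speed limit or range.

ROBOT

A 7-joint arm with a two-finger parallel gripper is mounted at the origin on the work surface. World frame = base frame: x ahead of the robot, y to its left, z up, the work surface at z = 0. Lengths are in m, angles in rad, forces in N, time in s.
With the tool pointing down it reaches from about 0.4 to 0.875 m from the base axis. Payload 19.3 kg.
Tool frame: the origin (TCP) lies midway between the tips of the shut fingers; the grasp point (between the pads) lies 19 mm behind it; z points along the fingers, y is the line along which they close (so a half turn about z gives the same grasp; the last joint's range is limited). The gripper opens to 85 mm and grips with 20 to 120 N. Pads are 22 mm wide; open, the fingers measure 114 mm over their backs; the gripper's body (76 mm by 85 mm) begins 54 mm behind the grasp point. The pads swing forward as they close: fully open they stand 13 mm farther back than shut.
Start: joints at [-1.18, 0.521, -0.036, 1.599, 0.021, 1.021, -0.113], TCP at [0.278, 0.56, 0.231] pointing down, gripper open.
Joint ranges: [-2.91, 2.91], [-0.3, 2.13], [-1.5, 1.42], [0.17, 2.43], [-1.26, 4.41], [0.16, 1.93], [-2.52, 2.52]. Speed limits (rad/s): [1.89, 1.89, 2.39, 2.39, 3.01, 3.01, 3.01].

INTERFACE

Orientations are given as [roll, pitch, yaw] about the fixed x, y, z axes, in that order (R = Rz(yaw) Ry(pitch) Rx(roll)).
In Python, from workcell import * gives the robot as it stands. The module is installed in compiled form; this text tells all that it offers.
- The arm moves only by the tool play_rows, never from a script. Its argument "deltas" is a list of rows, each a list of 7 numbers: the shift along the tool's x, y, z in units of 500 mm (1.0 is 500 mm), then the turn, a rotation vector about the tool's x, y, z in units of 120 degrees (1.0 is 120 degrees), then the closure, from 0 (fully open) to 1 (shut). A call has 1 to 10 rows; each row is the pose to reach, as a shift and turn from the pose commanded when the call began, along the tool's axes at that moment; what a row does not reach only later rows make up. A row lasts 1/10 s, in which the tool goes at most 50 mm and 8.59 degrees, less where a joint would pass 70% of its speed; a pose out of reach is approached as far as the arm can. A call with a number of a shift or a turn outside -1 to 1 is refused whole. A call with a gripper value outside its range is refused whole. The fingers move at their own pace and stop on an object; "newtons" is the grip in N (left out, the last holds). Time passes only in rows, so rows that repeat a pose let the fingers close. It gives the time, the measured TCP pose, the force, the opening and the grip force at its end, in the units of the state.
- observe(): the state, without advancing time (a new reading comes with each control period).
- grab_frame(name): name is "side" or "top" or "wrist"; returns the picture (384x512x3 uint8, red, green, blue); there is no depth.
- get_calibration(name): a dict with "fovy" (degrees; the focal length in pixels is half the picture's height over the tangent of half this angle, whatever the lens; pixels are square), "cx", "cy" (the principal point, pixels), "xyz" and "rotation" of the camera in the world. Camera axes: x right, y down, z forward; pixel columns grow to the right and rows downward; lengths in m; the calibration is good to about 2 mm. A picture is of the moment at which its call begins: read the wrist's pose just before it. get_calibration takes no time and is no camera call; for the wrist camera it gives the pose at the moment of the call.
- job_done(): hands the job in; it is judged then, once.
The state is a dict: "clock": time; "qpos": joint angles; "qd": joint speeds; "joint_efforts": joint torques, N m; "position": TCP position; "tool_rot": TCP orientation; "force": force on the tool from outside, world axes, zero at the start; "moment": the same for the moment, N m; "grip_width": finger opening in m; "finger_force": force on a finger pad.
Only numpy, scipy, OpenCV 4.12 (cv2) and the standard library are available. Lean on these libraries where they do the work, as an engineer would, in place of code of your own. Each camera call takes 0.05 s, during which the arm holds its last target. There are 200 camera calls.

## Working session

There is one attempt and no reset: what is moved stays moved. The work goes in short steps, Python scripts to look and compute and a tool call to move; the robot and the scene stay as the last step left them, time stands still between calls to the robot, and variables do not carry over. Pictures are saved under pics/ and viewed, at most 10 in all, crops included, and the job is handed in when it is done.

Besides the shell and the picture viewer there is one more tool, called after "Call:" as a command line: name --pt "numbers of a row" for each row, then --argument value for the rest. play_rows: Moves the arm, as the interface text tells. Its arguments: {"type":"object","properties":{"deltas":{"type":"array"},"newtons":{"type":"number"}},"required":["deltas"]}

```bash
mkdir -p pics; python3 - <<'E'
from workcell import *
import cv2
for n in ("top","side"):
    c=get_calibration(n); print(n,c)
    cv2.imwrite(f"pics/{n}0.png",cv2.resize(grab_frame(n)[:,:,::-1],(800,600),interpolation=cv2.INTER_CUBIC))
print(observe()); print(get_calibration("wrist"))
E
```

```text
top {'fovy': 42.85402192287944, 'cx': 254.54183725217797, 'cy': 199.50242653511378, 'xyz': array([0.31717927, 0.02013992, 1.71012155]), 'rotation': array([-3.02116254e+00,  7.93782260e-04, -1.55477060e+00])}
side {'fovy': 44.64982562554466, 'cx': 259.1170797904823, 'cy': 189.94674316764772, 'xyz': array([-0.23630817, -0.81497816,  0.79391102]), 'rotation': array([-2.10739579,  0.01457722, -0.75702118])}
{'clock': 0.1, 'qpos': array([-1.18016843,  0.52196843, -0.03628415,  1.59994405,  0.02120881,
        1.02107858, -0.11278704]), 'qd': array([-0.00143227, -0.00205012,  0.00015167, -0.00134267, -0.00043619,
        0.00201916,  0.00042163]), 'joint_efforts': array([ 4.27488980e-03, -9.28479981e+01,  1.98484652e+00, -3.70537806e+01,
        1.81764818e-02,  5.38581677e-03, -8.04407182e-05]), 'position': array([0.27785509, 0.55951285, 0.23077752]), 'tool_rot': array([-3.14058396e+00,  9.88681180e-05,  2.68073374e+00]), 'force': array([0.09449584, 0.06949514, 0.55277519]), 'moment': array([ 0.02182583, -0.04225849,  0.01449315]), 'finger_force': 0.0, 'grip_width': 0.08533442708258722}
{'fovy': 69.79291019146217, 'cx': 255.08083526560003, 'cy': 193.7109055285307, 'xyz': array([0.20612006, 0.59501131, 0.37304828]), 'rotation': array([2.82891652e+00, 1.45130550e-03, 1.11059403e+00])}
```

View pics/top0.png

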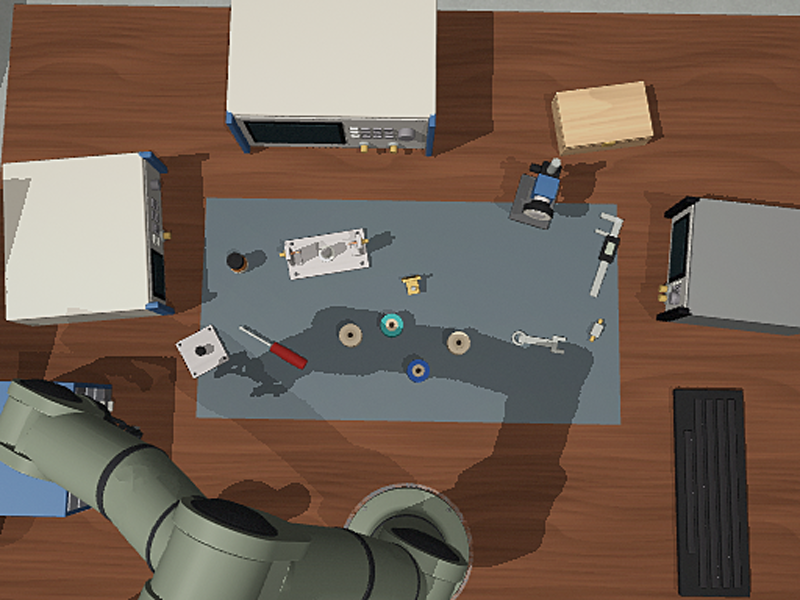

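View pics/side0.png

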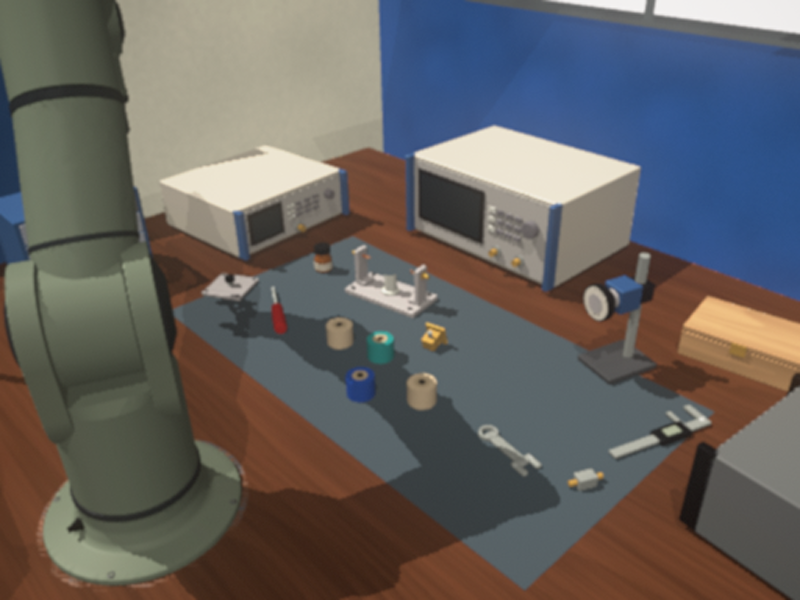

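```bash
cat > h.py <<'E'
import numpy as np, cv2
from scipy.spatial.transform import Rotation as R
from workcell import *
def ray(c,u,v):
    f=192/np.tan(np.radians(c["fovy"]/2))
    d=R.from_euler("xyz",c["rotation"]).apply([(u-c["cx"])/f,(v-c["cy"])/f,1]); return np.array(c["xyz"]),d
def at(c,u,v,z):
    o,d=ray(c,u,v); return o+d*(z-o[2])/d[2]
def proj(c,p):
    f=192/np.tan(np.radians(c["fovy"]/2))
    q=R.from_euler("xyz",c["rotation"]).inv().apply(np.array(p)-c["xyz"]); return np.array([q[0]/q[2]*f+c["cx"],q[1]/q[2]*f+c["cy"]])
def tri(c1,p1,c2,p2):
    A=[];b=[]
    for c,p in((c1,p1),(c2,p2)):
        o,d=ray(c,*p); d/=np.linalg.norm(d); M=np.eye(3)-np.outer(d,d); A.append(M);b.append(M@o)
    return np.linalg.lstsq(np.vstack(A),np.hstack(b),rcond=None)[0]
E
python3 - <<'E'
from h import *
t=get_calibration("top"); s=get_calibration("side")
k=.64
for n,p,q,z in (("L",(350,334.5),(339,325),.04),("R",(458.5,342),(422,382),.04),("teal",(391.5,324),(381,340),.04),("blue",(418,370),(360,378),.04),("ped",(328,252),(389,277),.057)):
    print(n,at(t,p[0]*k,p[1]*k,z).round(4),at(s,q[0]*k,q[1]*k,z).round(4),tri(t,np.array(p)*k,s,np.array(q)*k).round(4))
for n,p,z in (("plate c1",(285,241),.012),("c2",(364,229),.012),("c3",(370,267),.012),("c4",(293,279),.012),("base1",(523,175),.0),("base2",(511,217),.0),("base3",(550,228),0)): print(n,at(t,p[0]*k,p[1]*k,z).round(4))
g=grab_frame("top"); cv2.imwrite("pics/t1.png",cv2.resize(g[95:245,172:372,::-1],(800,600),interpolation=cv2.INTER_CUBIC))
g=grab_frame("side"); cv2.imwrite("pics/s1.png",cv2.resize(g[140:290,210:410,::-1],(800,600),interpolation=cv2.INTER_CUBIC))
E
```

```text
L [0.4673 0.1285 0.04  ] [0.4653 0.126  0.04  ] [0.4674 0.1287 0.0378]
R [ 0.4546 -0.1095  0.04  ] [ 0.4537 -0.1108  0.04  ] [ 0.4547 -0.1096  0.0388]
teal [0.4919 0.0379 0.04  ] [0.4884 0.032  0.04  ] [0.4927 0.0377 0.0351]
blue [ 0.392  -0.0216  0.04  ] [ 0.3861 -0.0289  0.04  ] [ 0.3921 -0.0216  0.0329]
ped [0.647  0.1801 0.057 ] [0.6385 0.1744 0.057 ] [0.647  0.1816 0.051 ]
plate c1 [0.6798 0.2824 0.012 ]
c2 [0.7103 0.1043 0.012 ]
c3 [0.6231 0.0889 0.012 ]
c4 [0.593  0.2615 0.012 ]
base1 [ 0.8458 -0.2586  0.    ]
base2 [ 0.7464 -0.2308  0.    ]
base3 [ 0.7222 -0.3198  0.    ]
```

View pics/t1.png

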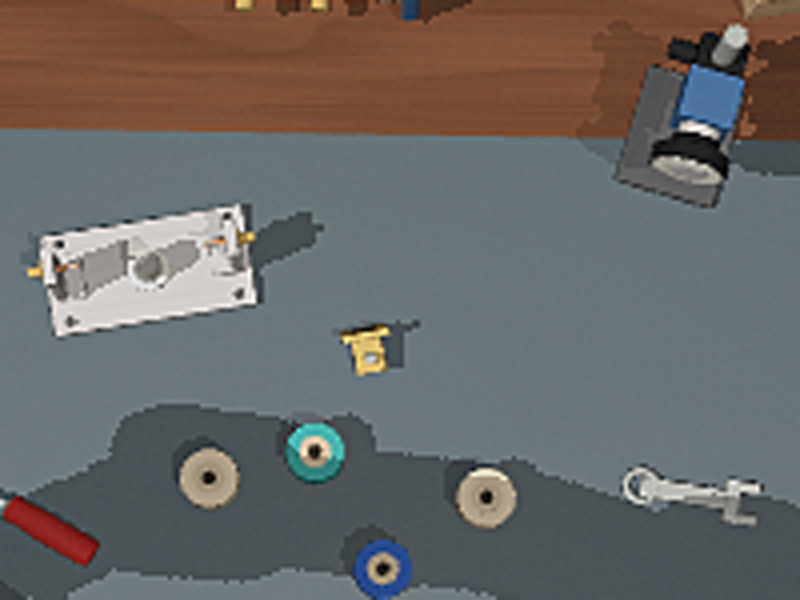

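View pics/s1.png

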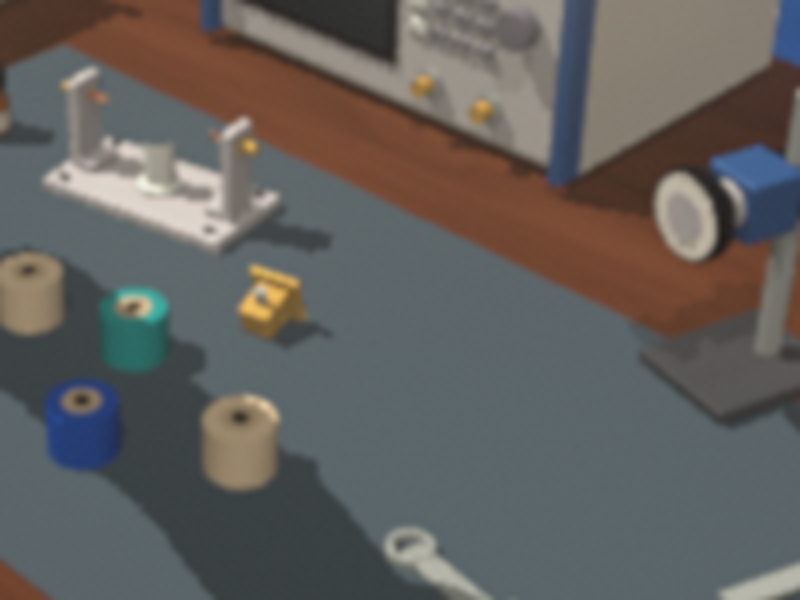

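Top crop: cream pucks at (208,477) and (486,496). The turquoise one at (315,452) and the blue one at (382,568) are the decoys, so the two all-cream ones are meant. The pedestal top is near (148,266), ring light near (690,168) and post top near (736,38). Side crop: ring at (690,215).

```bash
python3 - <<'E'
from h import *
t=get_calibration("top"); s=get_calibration("side")
T=lambda x,y:(172+(x+.5)/4-.5,95+(y+.5)/4-.5)
S=lambda x,y:(210+(x+.5)/4-.5,140+(y+.5)/4-.5)
L=at(t,*T(208,477),.04);Rr=at(t,*T(486,496),.04);print("L",L,"R",Rr)
print("side L",at(s,*S(29,270),.04),"R",at(s,*S(240,417),.04))
ped=at(t,*T(148,266),.057);print("ped top",ped,"side",at(s,*S(159,146),.057))
c=[at(t,*T(*p),.012) for p in((40,236),(242,204),(257,300),(55,332))];print(np.round(c,4));m=np.mean(c,0)
print("plate centre",m)
for i,j in((0,1),(1,2),(2,3),(3,0)): d=c[j]-c[i];print(np.linalg.norm(d),np.degrees(np.arctan2(d[1],d[0])))
ring=tri(t,T(689,169),s,S(688,215));print("ring",ring, "top@.15",at(t,*T(689,169),.15))
post=at(t,*T(737,36),.217);print("post",post); d=post-ring;print(np.hypot(*d[:2]),np.degrees(np.arctan2(d[1],d[0])))
print("postbase side",at(s,*S(768,352),.008))
E
```

```text
L [0.46795429 0.12983413 0.04      ] R [ 0.45543686 -0.10837307  0.04      ]
side L [0.46817774 0.12987581 0.04      ] R [ 0.45463784 -0.10806674  0.04      ]
ped top [0.64749974 0.18455717 0.057     ] side [0.64461269 0.17911502 0.057     ]
[[0.6819 0.2853 0.012 ]
 [0.7137 0.1073 0.012 ]
 [0.6276 0.0922 0.012 ]
 [0.5962 0.2692 0.012 ]]
plate centre [0.65484826 0.18848109 0.012     ]
0.18077175163416084 -79.89774426346375
0.08738395295699451 -170.0721482305316
0.17969110899526375 100.04912656610956
0.08722072965825735 10.637464318277386
ring [ 0.71609038 -0.26353126  0.15125384] top@.15 [ 0.71634026 -0.26367929  0.15      ]
post [ 0.80692259 -0.28989216  0.217     ]
0.09458005877453397 -16.183539875507908
postbase side [ 0.80822577 -0.28916672  0.008     ]
```

```bash
cat >> h.py <<'E'
def plan(xyz,yaw,s=None):
    s=s or observe(); R0=R.from_euler("xyz",s["tool_rot"]); R1=R.from_euler("xyz",[np.pi,0,np.radians(yaw)])
    print("t",round(s["clock"],2),"pos",s["position"].round(4),"rot",np.degrees(s["tool_rot"]).round(2),"w",round(s["grip_width"],4),"ff",round(s["finger_force"],1),"F",s["force"].round(2))
    return np.r_[R0.inv().apply(np.array(xyz)-s["position"])/.5,(R0.inv()*R1).as_rotvec()/np.radians(120)].round(4).tolist()
E
python3 -c "
from h import *
print(plan((.60,.17,.25),100))"
```

```text
t 0.2 pos [0.2778 0.5596 0.231 ] rot [-179.96    0.    153.6 ] w 0.0853 ff 0.0 F [-0.31  1.37  0.04]
[-0.9236, -0.4116, -0.0378, -0.0003, 0.0002, 0.4467]
```

Call:
play_rows --pt "-0.09 -0.04 -0.004 0 0 0.045 0" --pt "-0.18 -0.08 -0.008 0 0 0.09 0" --pt "-0.27 -0.12 -0.011 0 0 0.13 0" --pt "-0.36 -0.16 -0.015 0 0 0.18 0" --pt "-0.45 -0.2 -0.019 0 0 0.22 0" --pt "-0.54 -0.24 -0.023 0 0 0.27 0" --pt "-0.63 -0.28 -0.026 0 0 0.31 0" --pt "-0.72 -0.32 -0.03 0 0 0.36 0" --pt "-0.81 -0.36 -0.034 0 0 0.4 0" --pt "-0.92 -0.41 -0.038 0 0 0.447 0"

```text
clock: 1.2
position: [0.5932, 0.1782, 0.2502]
tool_rot: [3.141, -0.0, 1.741]
force: [0.7, 1.1, -0.7]
grip_width: 0.0856
finger_force: 0.0
```

Call:
play_rows --pt "0 0 0 0 0 0 0" --pt "0 0 0 0 0 0 0" --pt "0 0 0 0 0 0 0"

```text
clock: 1.5
position: [0.5916, 0.1807, 0.2497]
tool_rot: [-3.141, -0.0, 1.746]
force: [0.2, 0.2, 0.3]
grip_width: 0.0857
finger_force: 0.0
```

```bash
python3 - <<'E'
from h import *
print(plan((.60,.17,.25),100))
c=get_calibration("wrist"); g=grab_frame("wrist"); np.savez("w1.npz",g=g,**c); print(c)
cv2.imwrite("pics/w1.png",cv2.resize(g[:,:,::-1],(800,600),interpolation=cv2.INTER_CUBIC))
E
```

```text
t 1.5 pos [0.5916 0.1807 0.2497] rot [-1.7997e+02 -3.0000e-02  1.0005e+02] w 0.0857 ff 0.0 F [0.19 0.23 0.3 ]
[-0.024, 0.0128, -0.0006, -0.0003, -0.0002, 0.0004]
{'fovy': 69.79291019146217, 'cx': 255.08083526560003, 'cy': 193.7109055285307, 'xyz': array([0.5766223 , 0.25841792, 0.39200837]), 'rotation': array([2.82948829e+00, 1.40624827e-04, 1.76035152e-01])}
```

View pics/w1.png

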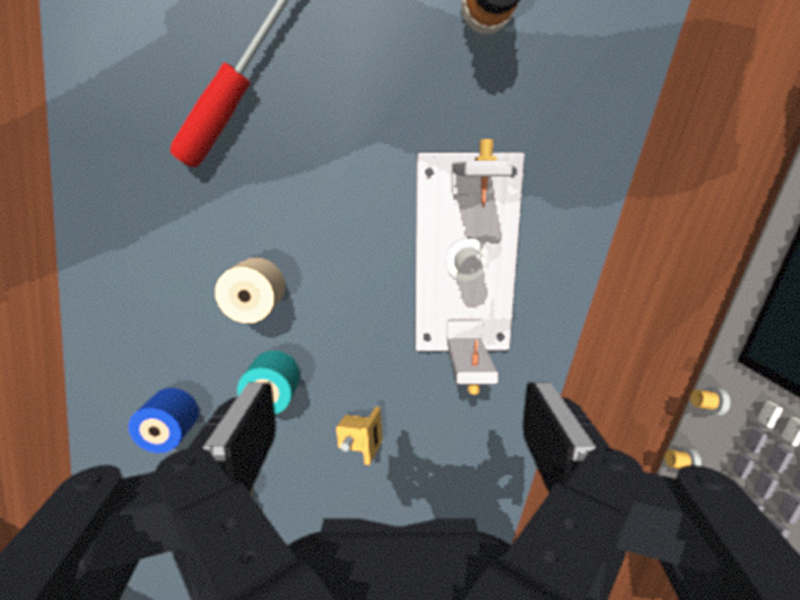

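```bash
python3 - <<'E'
from h import *
d=np.load("w1.npz"); c={k:d[k] for k in d if k!='g'}; g=d['g']
k=.64
q=[at(c,u*k,v*k,.012) for u,v in((418,153),(524,153),(511,349),(416,349))]
print(np.round(q,4),np.mean(q,0),"ped",at(c,467*k,262*k,.057),"L",at(c,244*k,296*k,.04))
for i,j in((0,1),(1,2),(2,3),(3,0)): e=q[j]-q[i];print(np.linalg.norm(e).round(4),np.degrees(np.arctan2(e[1],e[0])).round(1))
for p in((.6475,.1846,.057),(.6548,.1885,.012),(.6548,.1885,.057)): print(p,(proj(c,p)))
cv2.imwrite("pics/w1c.png",cv2.resize(g[90:235,250:345,::-1],None,fx=4,fy=4,interpolation=cv2.INTER_CUBIC))
E
```

```text
[[0.591  0.2698 0.012 ]
 [0.6781 0.2853 0.012 ]
 [0.7127 0.1105 0.012 ]
 [0.6228 0.0945 0.012 ]] [0.6511537  0.19003112 0.012     ] ped [0.643073   0.19492892 0.057     ] L [0.46519032 0.1293274  0.04      ]
0.0885 10.1
0.1781 -78.8
0.0914 -169.9
0.1781 100.3
(0.6475, 0.1846, 0.057) [300.48796693 176.24541084]
(0.6548, 0.1885, 0.012) [301.15790601 166.58047831]
(0.6548, 0.1885, 0.057) [306.88656503 174.2561172 ]
```

View pics/w1c.png

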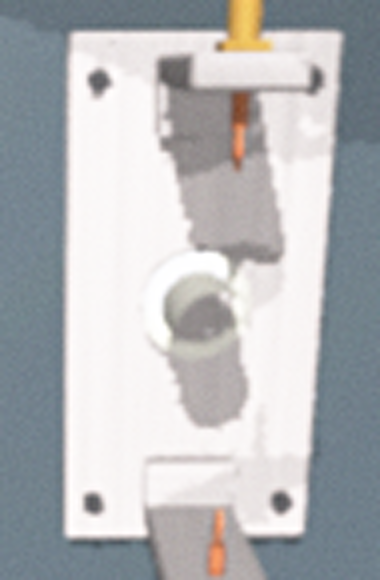

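```bash
python3 - <<'E'
from h import *
d=np.load("w1.npz"); w={k:d[k] for k in d if k!='g'}; wg=d['g']
out=[]
for c,g in((get_calibration("top"),grab_frame("top")),(get_calibration("side"),grab_frame("side")),(w,wg)):
    P=np.array([.654,.1895,0]); o=proj(c,P+[0,0,.035]); x0,y0=int(o[0])-24,int(o[1])-30
    for ov in(0,1):
        im=cv2.resize(g[y0:y0+56,x0:x0+48,::-1],(264,308),interpolation=cv2.INTER_CUBIC)
        if ov:
          for z,r,col in((.057,.013,(0,0,255)),(.012,.013,(0,255,0))):
            pts=[(proj(c,P+[r*np.cos(a),r*np.sin(a),z])-[x0-.5,y0-.5])*5.5 for a in np.linspace(0,6.28,40)]
            cv2.polylines(im,[np.int32(pts)],1,col,1)
          a=np.radians(10.1);ex=np.array([np.cos(a),np.sin(a),0]);ey=np.array([-ex[1],ex[0],0])
          for s in(-1,1):
            pts=[(proj(c,P+ey*s*.073+ex*k*.016+[0,0,z])-[x0-.5,y0-.5])*5.5 for k,z in((-1,.012),(-1,.092),(1,.092),(1,.012))]
            cv2.polylines(im,[np.int32(pts)],1,(255,0,255),1)
        out.append(im)
cv2.imwrite("pics/ov.png",np.vstack([np.hstack(out[0::2]),np.hstack(out[1::2])])[:600])
E
```

```text
(no output)
```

View pics/ov.png

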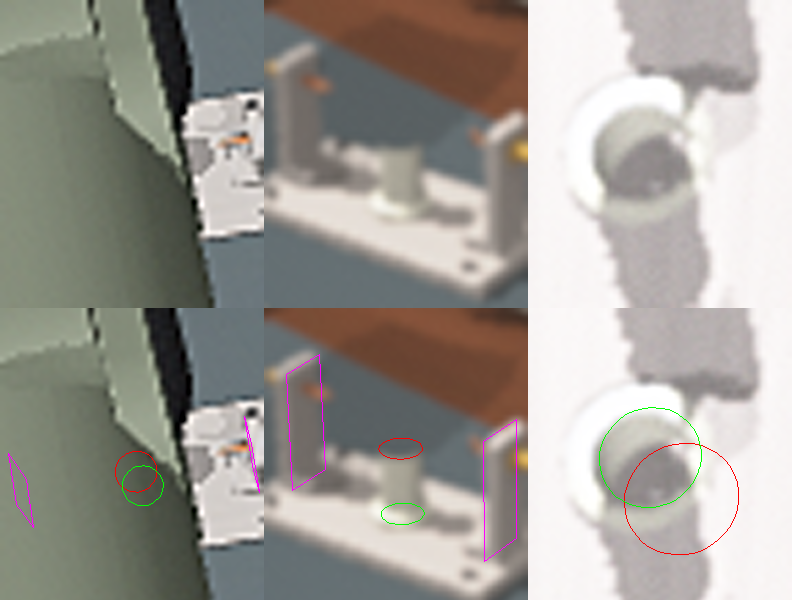

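```bash
python3 - <<'E'
from h import *
d=np.load("w1.npz"); w={k:d[k] for k in d if k!='g'}; wg=d['g']; t=get_calibration("top")
t1=cv2.imread("pics/t1.png")
P=np.array([.654,.1895,0]);a=np.radians(10.1);ex=np.array([np.cos(a),np.sin(a),0]);ey=np.array([-ex[1],ex[0],0])
def draw(im,f):
    L=lambda pts,col:cv2.polylines(im,[np.int32([f(p) for p in pts])],1,col,1)
    for z,col in((.057,(0,0,255)),(.012,(0,200,0))): L([P+[.013*np.cos(q),.013*np.sin(q),z] for q in np.linspace(0,6.28,40)],col)
    for s in(-1,1):
        for z in(.012,.092): L([P+ey*s*u+ex*v+[0,0,z] for u,v in((.073,-.016),(.083,-.016),(.083,.016),(.073,.016))],(255,0,255))
    L([P+ey*u+ex*v+[0,0,.012] for u,v in((.09,-.045),(.09,.045),(-.09,.045),(-.09,-.045))],(255,0,0))
    return im
wp=P+[-.003,0,0]
A=cv2.resize(wg[85:240,250:345,::-1],None,fx=3.8,fy=3.8,interpolation=cv2.INTER_CUBIC)
P0=P;P=wp;A=draw(A,lambda p:(proj(w,p)-[249.5,84.5])*3.8);P=P0
c=t1[190:345,20:270]; B=cv2.resize(c,None,fx=1.7,fy=1.7,interpolation=cv2.INTER_CUBIC)
f=lambda p:(((proj(t,p)-[171.5,94.5])*4)-[20,190])*1.7
B=np.vstack([B,draw(B.copy(),f)])[:A.shape[0]]
B=cv2.copyMakeBorder(B,0,A.shape[0]-B.shape[0],0,0,cv2.BORDER_CONSTANT)
cv2.imwrite("pics/ov2.png",np.hstack([B,A])); print(np.hstack([B,A]).shape)
E
```

```text
(589, 786, 3)
```

View pics/ov2.png

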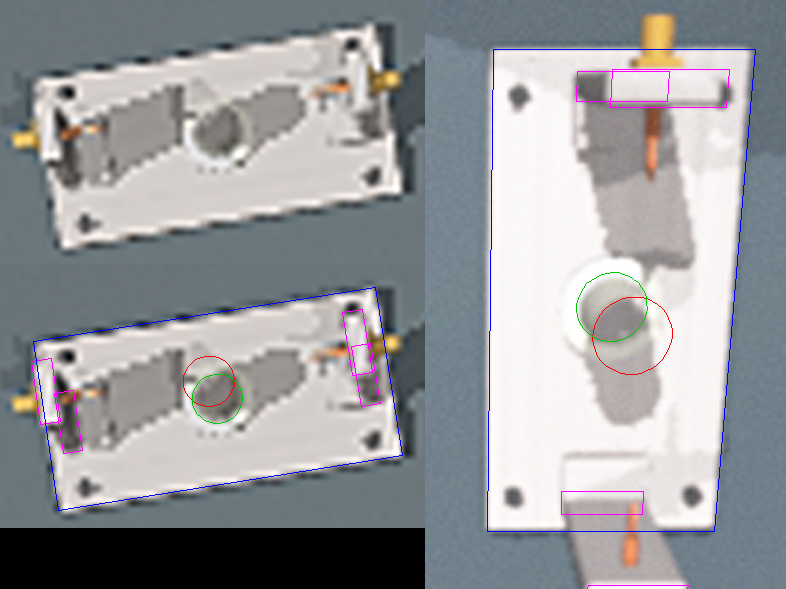

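The plate and brackets match in all views, so the pedestal is at (0.654, 0.1895) with yaw about 10°. Now grasping the left puck.

```bash
python3 -c "
from h import *
print(plan((.468,.130,.10),100));print(plan((.468,.130,.009),100))"
```

```text
t 1.65 pos [0.5916 0.1808 0.25  ] rot [-1.7999e+02 -2.0000e-02  1.0007e+02] w 0.085 ff 0.0 F [ 0.06  0.96 -0.57]
[-0.057, -0.2612, 0.3, -0.0001, -0.0002, 0.0006]
t 1.65 pos [0.5916 0.1808 0.25  ] rot [-1.7999e+02 -2.0000e-02  1.0007e+02] w 0.085 ff 0.0 F [ 0.06  0.96 -0.57]
[-0.0571, -0.2612, 0.482, -0.0001, -0.0002, 0.0006]
```

Call:
play_rows --pt "-0.011 -0.052 0.04 0 0 0 0" --pt "-0.023 -0.104 0.09 0 0 0 0" --pt "-0.034 -0.157 0.14 0 0 0 0" --pt "-0.046 -0.209 0.19 0 0 0 0" --pt "-0.057 -0.261 0.24 0 0 0 0" --pt "-0.057 -0.261 0.3 0 0 0 0" --pt "-0.057 -0.261 0.36 0 0 0 0" --pt "-0.057 -0.261 0.42 0 0 0 0" --pt "-0.057 -0.261 0.46 0 0 0 0" --pt "-0.057 -0.261 0.48 0 0 0 0"

```text
clock: 2.65
position: [0.4678, 0.1295, 0.0086]
tool_rot: [-3.14, 0.0, 1.746]
force: [0.2, 0.4, 0.3]
grip_width: 0.0852
finger_force: 0.0
```

Call:
play_rows --pt "0 0 0 0 0 0 0.1" --pt "0 0 0 0 0 0 0.2" --pt "0 0 0 0 0 0 0.3" --pt "0 0 0 0 0 0 0.4" --pt "0 0 0 0 0 0 0.5" --pt "0 0 0 0 0 0 0.6" --pt "0 0 0 0 0 0 0.6" --pt "0 0 0 0 0 0 0.6" --newtons 40

```text
clock: 3.45
position: [0.4685, 0.1292, 0.0109]
tool_rot: [3.141, -0.0, 1.744]
force: [-6.2, -0.7, 17.6]
grip_width: 0.0487
finger_force: 38.4
```

Call:
play_rows --pt "0 0 -0.01 0 0 0 0.6" --pt "0 0 -0.03 0 0 0 0.6" --pt "0 0 -0.06 0 0 0 0.6" --pt "0 0 -0.09 0 0 0 0.6" --pt "0 0 -0.11 0 0 0 0.6" --pt "0 0 -0.12 0 0 0 0.6" --pt "0 0 -0.12 0 0 0 0.6" --pt "0 0 -0.12 0 0 0 0.6" --pt "0 0 -0.12 0 0 0 0.6" --newtons 50

```text
clock: 4.35
position: [0.4683, 0.129, 0.0695]
tool_rot: [-3.141, 0.0, 1.745]
force: [-0.0, 0.6, -1.5]
grip_width: 0.0483
finger_force: 52.1
```

```bash
cat >> h.py <<'E'
def weigh(n=10):
    a=[]
    for i in range(n): grab_frame("top"); s=observe(); a.append(s["force"])
    a=np.array(a); print("F",a.mean(0).round(3),"sd",a.std(0).round(2),"w",s["grip_width"])
E
python3 -c "
from h import *
weigh();print(plan((.468,.130,.0105),100))"
```

```text
F [-0.064  0.027 -2.6  ] sd [0.4  0.35 0.47] w 0.04829370734370176
t 4.85 pos [0.4686 0.1291 0.0699] rot [-180.      0.     99.95] w 0.0483 ff 52.1 F [-0.15 -0.31 -2.63]
[0.002, -0.0008, 0.1189, -0.0, 0.0, -0.0004]
```

Call:
play_rows --pt "0 0 0.03 0 0 0 0.6" --pt "0 0 0.06 0 0 0 0.6" --pt "0 0 0.085 0 0 0 0.6" --pt "0 0 0.1 0 0 0 0.6" --pt "0 0 0.108 0 0 0 0.6" --pt "0 0 0.113 0 0 0 0.6" --pt "0 0 0.116 0 0 0 0.6" --pt "0 0 0.118 0 0 0 0.6" --pt "0 0 0.118 0 0 0 0.6"

```text
clock: 5.75
position: [0.4687, 0.1292, 0.0112]
tool_rot: [3.141, -0.0, 1.745]
force: [-0.4, -0.2, -2.8]
grip_width: 0.0486
finger_force: 52.1
```

Call:
play_rows --pt "0 0 0.001 0 0 0 0.6" --pt "0 0 0.002 0 0 0 0.6" --pt "0 0 0.003 0 0 0 0.6" --pt "0 0 0.003 0 0 0 0.6"

```text
clock: 6.15
position: [0.4688, 0.1292, 0.0109]
tool_rot: [3.141, -0.001, 1.744]
force: [-8.1, -2.5, 38.0]
grip_width: 0.0488
finger_force: 56.1
```

Call:
play_rows --pt "0 0 -0.002 0 0 0 0.6" --pt "0 0 -0.002 0 0 0 0.5" --pt "0 0 -0.002 0 0 0 0.3" --pt "0 0 -0.002 0 0 0 0.1" --pt "0 0 -0.002 0 0 0 0" --pt "0 0 -0.002 0 0 0 0"

```text
clock: 6.75
position: [0.4686, 0.1291, 0.0104]
tool_rot: [-3.142, 0.0, 1.745]
force: [0.9, -0.1, 0.5]
grip_width: 0.0852
finger_force: 0.0
```

```bash
python3 -c "
from h import *
print(plan((.4687,.1292,.13),100));print(plan((.455,-.108,.13),100));print(plan((.455,-.108,.010),100))"
```

```text
t 6.75 pos [0.4686 0.1291 0.0104] rot [-180.      0.     99.96] w 0.0852 ff 0.0 F [ 0.95 -0.09  0.54]
[0.0001, 0.0002, -0.2392, -0.0, 0.0, -0.0003]
t 6.75 pos [0.4686 0.1291 0.0104] rot [-180.      0.     99.96] w 0.0852 ff 0.0 F [ 0.95 -0.09  0.54]
[-0.4624, -0.1088, -0.2392, -0.0, 0.0, -0.0003]
t 6.75 pos [0.4686 0.1291 0.0104] rot [-180.      0.     99.96] w 0.0852 ff 0.0 F [ 0.95 -0.09  0.54]
[-0.4624, -0.1088, 0.0008, -0.0, 0.0, -0.0003]
```

Call:
play_rows --pt "0 0 -0.04 0 0 0 0" --pt "0 0 -0.12 0 0 0 0" --pt "0 0 -0.2 0 0 0 0" --pt "-0.08 -0.019 -0.24 0 0 0 0" --pt "-0.16 -0.038 -0.24 0 0 0 0" --pt "-0.24 -0.057 -0.24 0 0 0 0" --pt "-0.32 -0.075 -0.24 0 0 0 0" --pt "-0.4 -0.094 -0.24 0 0 0 0" --pt "-0.462 -0.109 -0.24 0 0 0 0" --pt "-0.462 -0.109 -0.2 0 0 0 0"

```text
clock: 7.75
position: [0.4554, -0.1123, 0.1119]
tool_rot: [3.138, 0.002, 1.739]
force: [0.1, 1.0, -0.0]
grip_width: 0.0851
finger_force: 0.0
```

Call:
play_rows --pt "0 0 0.06 0 0 0 0" --pt "0 0 0.12 0 0 0 0" --pt "0 0 0.17 0 0 0 0" --pt "0 0 0.19 0 0 0 0" --pt "0 0 0.2 0 0 0 0" --pt "0 0 0.2 0 0 0 0"

```text
clock: 8.35
position: [0.4549, -0.1079, 0.0106]
tool_rot: [-3.141, 0.0, 1.744]
force: [0.1, 0.1, 0.8]
grip_width: 0.0854
finger_force: 0.0
```

```bash
python3 -c "
from h import *
print(plan((.455,-.108,.0105),100))
import cv2
cv2.imwrite('f1.png',grab_frame('top')[:,:,::-1])
"
```

```text
t 8.35 pos [ 0.4549 -0.1079  0.0106] rot [-179.99    0.     99.95] w 0.0854 ff 0.0 F [0.09 0.05 0.79]
[-0.0002, 0.0002, 0.0003, -0.0, 0.0, -0.0004]
```

Call:
play_rows --pt "0 0 0 0 0 0 0.2" --pt "0 0 0 0 0 0 0.4" --pt "0 0 0 0 0 0 0.5" --pt "0 0 0 0 0 0 0.6" --pt "0 0 0 0 0 0 0.6" --pt "0 0 0 0 0 0 0.6" --pt "0 0 0 0 0 0 0.6" --newtons 50

```text
clock: 9.1
position: [0.4547, -0.1078, 0.0113]
tool_rot: [3.141, -0.0, 1.745]
force: [-7.0, 0.5, 20.0]
grip_width: 0.0489
finger_force: 48.2
```

Call:
play_rows --pt "0 0 -0.01 0 0 0 0.6" --pt "0 0 -0.03 0 0 0 0.6" --pt "0 0 -0.06 0 0 0 0.6" --pt "0 0 -0.09 0 0 0 0.6" --pt "0 0 -0.11 0 0 0 0.6" --pt "0 0 -0.12 0 0 0 0.6" --pt "0 0 -0.12 0 0 0 0.6" --pt "0 0 -0.12 0 0 0 0.6"

```text
clock: 9.9
position: [0.4547, -0.1077, 0.0702]
tool_rot: [-3.141, -0.0, 1.745]
force: [-0.0, 1.1, -5.8]
grip_width: 0.0485
finger_force: 52.8
```

```bash
python3 -c "
from h import *
weigh();print(plan((.455,-.108,.0115),100))"
```

```text
F [-0.054 -0.135 -4.817] sd [0.5  0.6  0.55] w 0.04853237325474934
t 10.4 pos [ 0.4548 -0.1079  0.0704] rot [-179.99    0.     99.95] w 0.0485 ff 52.8 F [ 0.32 -0.65 -4.93]
[-0.0003, 0.0005, 0.1177, -0.0001, 0.0, -0.0004]
```

R is heavier (4.8 N against 2.6 N), so L goes on the pedestal. Setting R back down first.

Call:
play_rows --pt "0 0 0.03 0 0 0 0.6" --pt "0 0 0.06 0 0 0 0.6" --pt "0 0 0.085 0 0 0 0.6" --pt "0 0 0.1 0 0 0 0.6" --pt "0 0 0.108 0 0 0 0.6" --pt "0 0 0.113 0 0 0 0.6" --pt "0 0 0.115 0 0 0 0.6" --pt "0 0 0.117 0 0 0 0.6" --pt "0 0 0.1177 0 0 0 0.6" --pt "0 0 0.1177 0 0 0 0.6"

```text
clock: 11.4
position: [0.4549, -0.1078, 0.0118]
tool_rot: [3.141, 0.0, 1.745]
force: [1.2, 0.1, -4.6]
grip_width: 0.0488
finger_force: 52.7
```

Call:
play_rows --pt "0 0 0.0007 0 0 0 0.6" --pt "0 0 0.0014 0 0 0 0.6" --pt "0 0 0.0014 0 0 0 0.6"

```text
clock: 11.7
position: [0.455, -0.1079, 0.0114]
tool_rot: [3.141, 0.0, 1.744]
force: [-3.2, 1.8, 10.1]
grip_width: 0.0484
finger_force: 54.3
```

Contact felt, so release and return to L (0.4687, 0.1292).

Call:
play_rows --pt "0 0 0 0 0 0 0.5" --pt "0 0 0 0 0 0 0.3" --pt "0 0 0 0 0 0 0.1" --pt "0 0 0 0 0 0 0" --pt "0 0 0 0 0 0 0"

```text
clock: 12.2
position: [0.4549, -0.1079, 0.0109]
tool_rot: [3.141, 0.0, 1.744]
force: [0.0, 0.5, 0.7]
grip_width: 0.0851
finger_force: 0.0
```

```bash
python3 -c "
from h import *
print(plan((.4687,.1292,.13),100));print(plan((.4687,.1292,.0105),100))"
```

```text
t 12.2 pos [ 0.4549 -0.1079  0.0109] rot [179.99   0.    99.95] w 0.0851 ff 0.0 F [0.01 0.51 0.68]
[0.4623, 0.1092, -0.2382, 0.0, 0.0, -0.0004]
t 12.2 pos [ 0.4549 -0.1079  0.0109] rot [179.99   0.    99.95] w 0.0851 ff 0.0 F [0.01 0.51 0.68]
[0.4623, 0.1091, 0.0008, 0.0, 0.0, -0.0004]
```

Call:
play_rows --pt "0 0 -0.04 0 0 0 0" --pt "0 0 -0.12 0 0 0 0" --pt "0 0 -0.2 0 0 0 0" --pt "0.08 0.019 -0.24 0 0 0 0" --pt "0.16 0.038 -0.24 0 0 0 0" --pt "0.24 0.057 -0.24 0 0 0 0" --pt "0.32 0.075 -0.24 0 0 0 0" --pt "0.4 0.094 -0.24 0 0 0 0" --pt "0.462 0.109 -0.24 0 0 0 0" --pt "0.462 0.109 -0.2 0 0 0 0"

```text
clock: 13.2
position: [0.4696, 0.1342, 0.112]
tool_rot: [3.138, -0.002, 1.75]
force: [1.3, -0.1, -1.8]
grip_width: 0.0855
finger_force: 0.0
```

Call:
play_rows --pt "0 0 0.06 0 0 0 0" --pt "0 0 0.12 0 0 0 0" --pt "0 0 0.17 0 0 0 0" --pt "0 0 0.19 0 0 0 0" --pt "0 0 0.2 0 0 0 0" --pt "0 0 0.2 0 0 0 0"

```text
clock: 13.8
position: [0.4687, 0.129, 0.0111]
tool_rot: [-3.142, 0.0, 1.744]
force: [0.4, 1.1, 0.2]
grip_width: 0.0855
finger_force: 0.0
```

```bash
cat >> h.py <<'E'
def blob(g,c,p,r=.03):
    # centroid of bright cream disc near p (world), g RGB; p z = top height
    u,v=proj(c,p); k=15; x0,y0=int(u)-k,int(v)-k; q=g[y0:y0+2*k+1,x0:x0+2*k+1].astype(int)
    m=(q[:,:,0]-q[:,:,2]>12); n,l,st,ce=cv2.connectedComponentsWithStats(m.astype(np.uint8)); 
    o=[(st[i,4],at(c,ce[i][0]+x0,ce[i][1]+y0,p[2]).round(4)) for i in range(1,n) if st[i,4]>30]
    w=np.clip(110-q.sum(2)/3,0,None)*(np.hypot(*(np.mgrid[-k:k+1,-k:k+1]))<4); yy,xx=np.mgrid[0:2*k+1,0:2*k+1]
    d=at(c,(w*xx).sum()/w.sum()+x0,(w*yy).sum()/w.sum()+y0,p[2]).round(4) if w.sum() else None
    return o,"dark",d
E
python3 -c "
from h import *
print(plan((.4687,.1292,.0105),100))
t=get_calibration('top')
g=cv2.imread('f1.png')[:,:,::-1]
print('L',blob(g,t,(.4685,.129,.04)))
g=grab_frame('top')
print('R',blob(g,t,(.455,-.108,.04)))
"
```

```text
t 13.8 pos [0.4687 0.129  0.0111] rot [-180.      0.     99.95] w 0.0855 ff 0.0 F [0.43 1.13 0.18]
[0.0004, 0.0, 0.0012, -0.0, 0.0, -0.0004]
L ([(np.int32(177), array([0.4694, 0.1287, 0.04  ]))], 'dark', array([0.4709, 0.1302, 0.04  ]))
R ([(np.int32(183), array([ 0.4556, -0.1073,  0.04  ]))], 'dark', array([ 0.4569, -0.1084,  0.04  ]))
```

```bash
python3 -c "
from h import *
t=get_calibration('top')
a=cv2.imread('pics/t1.png'); g0=np.zeros((384,512,3),np.uint8); g0[95:245,172:372]=cv2.resize(a,(200,150),interpolation=cv2.INTER_AREA)[:,:,::-1]
f=cv2.imread('f1.png')[:,:,::-1]
for n,g in(('init',g0),('f1',f)):
  for m,p in(('L',(.4685,.129,.04)),('R',(.455,-.108,.04))): print(n,m,blob(g,t,p))
"
```

```text
init L ([(np.int32(174), array([0.4669, 0.1284, 0.04  ]))], 'dark', array([0.4675, 0.1293, 0.04  ]))
init R ([(np.int32(176), array([ 0.4537, -0.1075,  0.04  ]))], 'dark', array([ 0.4546, -0.1084,  0.04  ]))
f1 L ([(np.int32(177), array([0.4694, 0.1287, 0.04  ]))], 'dark', array([0.4709, 0.1302, 0.04  ]))
f1 R ([], 'dark', array([ 0.4568, -0.1077,  0.04  ]))
```

Call:
play_rows --pt "0 0 0 0 0 0 0.2" --pt "0 0 0 0 0 0 0.4" --pt "0 0 0 0 0 0 0.5" --pt "0 0 0 0 0 0 0.6" --pt "0 0 0 0 0 0 0.6" --pt "0 0 0 0 0 0 0.6" --pt "0 0 0 0 0 0 0.6" --newtons 50

```text
clock: 14.55
position: [0.4689, 0.1293, 0.0118]
tool_rot: [3.141, -0.0, 1.744]
force: [-2.0, 0.5, 16.7]
grip_width: 0.0487
finger_force: 48.9
```

```bash
python3 -c "
from h import *
print(plan((.4687,.129,.12),100));print(plan((.654,.1895,.12),100))"
```

```text
t 14.55 pos [0.4689 0.1293 0.0118] rot [ 1.7995e+02 -3.0000e-02  9.9940e+01] w 0.0487 ff 48.9 F [-2.02  0.52 16.66]
[-0.0003, -0.0002, -0.2164, 0.0004, -0.0002, -0.0005]
t 14.55 pos [0.4689 0.1293 0.0118] rot [ 1.7995e+02 -3.0000e-02  9.9940e+01] w 0.0487 ff 48.9 F [-2.02  0.52 16.66]
[0.0549, 0.3857, -0.216, 0.0004, -0.0002, -0.0005]
```

Call:
play_rows --pt "0 0 -0.02 0 0 0 0.6" --pt "0 0 -0.06 0 0 0 0.6" --pt "0 0 -0.12 0 0 0 0.6" --pt "0 0 -0.18 0 0 0 0.6" --pt "0.002 0.015 -0.216 0 0 0 0.6" --pt "0.008 0.055 -0.236 0 0 0 0.6" --pt "0.017 0.115 -0.236 0 0 0 0.6" --pt "0.026 0.18 -0.236 0 0 0 0.6" --pt "0.035 0.245 -0.236 0 0 0 0.6" --pt "0.044 0.305 -0.236 0 0 0 0.6"

```text
clock: 15.55
position: [0.616, 0.1775, 0.1296]
tool_rot: [3.141, 0.0, 1.745]
force: [-0.6, 1.2, -3.3]
grip_width: 0.0482
finger_force: 52.5
```

Call:
play_rows --pt "0.007 0.045 0 0 0 0 0.6" --pt "0.01 0.067 0.01 0 0 0 0.6" --pt "0.011 0.075 0.03 0 0 0 0.6" --pt "0.011 0.077 0.05 0 0 0 0.6" --pt "0.011 0.077 0.05 0 0 0 0.6" --pt "0.011 0.077 0.05 0 0 0 0.6"

```text
clock: 16.15
position: [0.6513, 0.1889, 0.1038]
tool_rot: [-3.141, 0.0, 1.744]
force: [-0.1, 0.1, -2.1]
grip_width: 0.0482
finger_force: 52.5
```

```bash
python3 -c "
from h import *
print(plan((.652,.1893,.0698),100))"
```

```text
t 16.15 pos [0.6513 0.1889 0.1038] rot [-1.7995e+02  1.0000e-02  9.9950e+01] w 0.0482 ff 52.5 F [-0.09  0.12 -2.05]
[0.0006, 0.0015, 0.0681, -0.0004, 0.0001, -0.0004]
```

Call:
play_rows --pt "0.0006 0.0015 0.015 0 0 0 0.6" --pt "0.0006 0.0015 0.035 0 0 0 0.6" --pt "0.0006 0.0015 0.05 0 0 0 0.6" --pt "0.0006 0.0015 0.06 0 0 0 0.6" --pt "0.0006 0.0015 0.065 0 0 0 0.6" --pt "0.0006 0.0015 0.067 0 0 0 0.6" --pt "0.0006 0.0015 0.068 0 0 0 0.6" --pt "0.0006 0.0015 0.068 0 0 0 0.6"

```text
clock: 16.95
position: [0.6528, 0.1896, 0.0701]
tool_rot: [3.141, -0.0, 1.744]
force: [0.3, -0.0, -3.2]
grip_width: 0.0485
finger_force: 52.5
```

Call:
play_rows --pt "-0.001 -0.001 0.001 0 0 0 0.6" --pt "-0.001 -0.001 0.0015 0 0 0 0.6" --pt "-0.001 -0.001 0.002 0 0 0 0.6" --pt "-0.001 -0.001 0.002 0 0 0 0.6"

```text
clock: 17.35
position: [0.6523, 0.189, 0.069]
tool_rot: [3.142, 0.0, 1.745]
force: [-0.2, -0.8, -1.5]
grip_width: 0.0484
finger_force: 52.7
```

Call:
play_rows --pt "0 0 0.0006 0 0 0 0.6" --pt "0 0 0.0012 0 0 0 0.6" --pt "0 0 0.0012 0 0 0 0.6"

```text
clock: 17.65
position: [0.6523, 0.189, 0.0689]
tool_rot: [3.141, -0.0, 1.744]
force: [-4.5, -2.0, 8.1]
grip_width: 0.0479
finger_force: 53.7
```

Call:
play_rows --pt "0 0 0 0 0 0 0.55" --pt "0 0 0 0 0 0 0.45" --pt "0 0 0 0 0 0 0.3" --pt "0 0 0 0 0 0 0.1" --pt "0 0 0 0 0 0 0" --pt "0 0 0 0 0 0 0"

```text
clock: 18.25
position: [0.6522, 0.189, 0.0682]
tool_rot: [-3.142, 0.0, 1.745]
force: [-0.1, -0.2, -0.6]
grip_width: 0.0851
finger_force: 0.0
```

Call:
play_rows --pt "0 0 -0.02 0 0 0 0" --pt "0 0 -0.06 0 0 0 0" --pt "0 0 -0.12 0 0 0 0" --pt "0 0 -0.2 0 0 0 0" --pt "0 -0.07 -0.26 0 0 0 0" --pt "0 -0.13 -0.32 0 0 0 0" --pt "0 -0.13 -0.32 0 0 0 0" --pt "0 -0.13 -0.32 0 0 0 0"

```text
clock: 19.05
position: [0.5884, 0.1781, 0.2298]
tool_rot: [3.139, -0.001, 1.745]
force: [0.0, 0.1, -0.2]
grip_width: 0.0851
finger_force: 0.0
```

```bash
python3 - <<'E'
from h import *
print(plan((.4549,-.1079,.13),164));print(plan((.4549,-.1079,.0105),164))
s=get_calibration("side");w=get_calibration("wrist");gw=grab_frame("wrist");gs=grab_frame("side")
np.savez("w2.npz",g=gw,**w)
P=np.array([.652,.1893,0])
im=[]
for c,g,k in((w,gw,4),(s,gs,6)):
    u=proj(c,P+[0,0,.05]);h=75 if k==4 else 50;ww=50 if k==4 else 33
    x0,y0=max(0,int(u[0])-ww),max(0,int(u[1])-h)
    i=cv2.resize(g[y0:y0+2*h,x0:x0+2*ww,::-1],None,fx=k,fy=k,interpolation=cv2.INTER_CUBIC)
    print(x0,y0,i.shape,blob(g,c,(.652,.1893,.097)))
    im.append(i[:600])
cv2.imwrite("pics/p1.png",np.hstack(im)[:, :800])
E
```

```text
t 19.05 pos [0.5884 0.1781 0.2298] rot [ 1.7988e+02 -5.0000e-02  9.9980e+01] w 0.0851 ff 0.0 F [ 0.02  0.11 -0.21]
[-0.5174, -0.3625, 0.1983, 0.0012, 0.0002, -0.5335]
t 19.05 pos [0.5884 0.1781 0.2298] rot [ 1.7988e+02 -5.0000e-02  9.9980e+01] w 0.0851 ff 0.0 F [ 0.02  0.11 -0.21]
[-0.5176, -0.3631, 0.4373, 0.0012, 0.0002, -0.5335]
259 99 (600, 400, 3) ([(np.int32(961), array([0.6508, 0.1901, 0.097 ]))], 'dark', array([0.6508, 0.1901, 0.097 ]))
216 126 (600, 396, 3) ([(np.int32(715), array([0.6653, 0.2   , 0.097 ]))], 'dark', None)
```

View pics/p1.png

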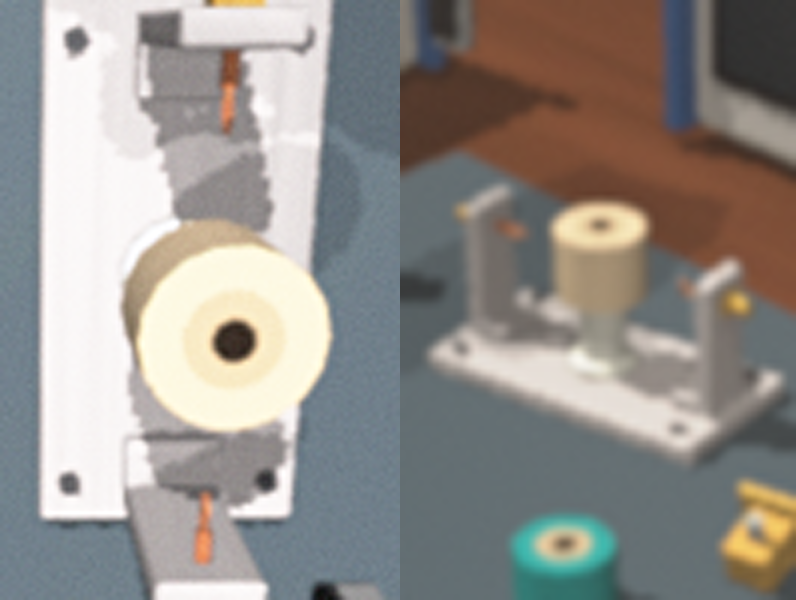

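```bash
python3 - <<'E'
from h import *
d=np.load("w2.npz"); w={k:d[k] for k in d if k!='g'}
f=lambda x,y,z:at(w,259+(x+.5)/4-.5,99+(y+.5)/4-.5,z)
m=f(233.5,341,.097);print("mark",m,"TCP was .6522 .189")
def dist(a,b): a,b=f(*a,.012),f(*b,.012);e=(b-a)[:2]/np.linalg.norm((b-a)[:2]);v=(m-a)[:2];return e[0]*v[1]-e[1]*v[0]
print("left",dist((45,5),(39,519)),"right",dist((328,5),(291,515)),"bottom",dist((39,519),(291,515)))
h=[f(*p,.012) for p in((69,484),(265,481),(76,40))];print(np.round(h,4),np.linalg.norm(h[1]-h[0]),np.linalg.norm(h[2]-h[0]), "centre from holes",(h[1]+h[2])/2)
E
```

```text
mark [0.65073634 0.19025415 0.097     ] TCP was .6522 .189
left 0.04542079104919996 right -0.04348981528888492 bottom 0.08952559568804276
[[0.63   0.1087 0.012 ]
 [0.6982 0.1218 0.012 ]
 [0.6026 0.2566 0.012 ]] 0.06943851745841108 0.150367653015039 centre from holes [0.65036837 0.18919855 0.012     ]
```

The puck stands centred on the pedestal within about 1 mm. Now the heavier one, with the fingers closing across the lens axis.

Call:
play_rows --pt "-0.04 -0.03 0 0 0 -0.05 0" --pt "-0.1 -0.07 0.01 0 0 -0.11 0" --pt "-0.16 -0.11 0.03 0 0 -0.17 0" --pt "-0.22 -0.155 0.06 0 0 -0.23 0" --pt "-0.28 -0.2 0.09 0 0 -0.29 0" --pt "-0.34 -0.24 0.12 0 0 -0.35 0" --pt "-0.4 -0.28 0.15 0 0 -0.41 0" --pt "-0.46 -0.325 0.18 0 0 -0.47 0" --pt "-0.518 -0.363 0.198 0 0 -0.5335 0" --pt "-0.518 -0.363 0.198 0 0 -0.5335 0"

```text
clock: 20.15
position: [0.4516, -0.1131, 0.1275]
tool_rot: [-3.14, -0.004, 2.861]
force: [0.6, 0.9, 0.2]
grip_width: 0.0854
finger_force: 0.0
```

```bash
python3 - <<'E'
from h import *
print(plan((.4549,-.1079,.0105),164), observe()["qpos"].round(2))
print(blob(grab_frame("wrist"),get_calibration("wrist"),(.4549,-.1079,.04)))
E
```

```text
t 20.15 pos [ 0.4516 -0.1131  0.1275] rot [-179.89   -0.22  163.93] w 0.0854 ff 0.0 F [0.64 0.93 0.18]
[-0.0043, 0.0123, 0.2339, -0.0009, -0.0018, -0.0006] [ 0.09  0.44  0.03  2.1  -0.02  0.61  1.43]
([(np.int32(961), array([ 0.4541, -0.1078,  0.04  ]))], 'dark', array([ 0.4545, -0.1071,  0.04  ]))
```

Call:
play_rows --pt "0 0 0.05 0 0 0 0" --pt "0 0 0.08 0 0 0 0" --pt "0 0 0.08 0 0 0 0"

```text
clock: 20.5
position: [0.4539, -0.1077, 0.0876]
tool_rot: [-3.141, -0.003, 2.862]
force: [0.3, 0.9, 0.8]
grip_width: 0.0854
finger_force: 0.0
```

```bash
python3 - <<'E'
from h import *
print(plan((.4547,-.1077,.0115),164))
E
```

```text
t 20.5 pos [ 0.4539 -0.1077  0.0876] rot [-179.98   -0.18  163.96] w 0.0854 ff 0.0 F [0.34 0.88 0.84]
[-0.002, 0.0005, 0.1521, -0.0001, -0.0015, -0.0004]
```

Call:
play_rows --pt "-0.002 0 0.05 0 -0.0015 0 0" --pt "-0.002 0 0.1 0 -0.0015 0 0" --pt "-0.002 0 0.14 0 -0.0015 0 0" --pt "-0.002 0 0.152 0 -0.0015 0 0" --pt "-0.002 0 0.152 0 -0.0015 0 0" --pt "-0.002 0 0.152 0 -0.0015 0 0.2" --pt "-0.002 0 0.152 0 -0.0015 0 0.4" --pt "-0.002 0 0.152 0 -0.0015 0 0.5" --pt "-0.002 0 0.152 0 -0.0015 0 0.6" --newtons 60

```text
clock: 21.4
position: [0.4559, -0.1088, 0.0146]
tool_rot: [3.141, 0.005, 2.862]
force: [-2.6, 3.5, 21.2]
grip_width: 0.0489
finger_force: 58.3
```

Call:
play_rows --pt "0 0 0 0 0 0 0.6" --pt "0 0 0 0 0 0 0.6" --pt "0 0 0 0 0 0 0.6" --pt "0 0 0 0 0 0 0.6"

```text
clock: 21.8
position: [0.4559, -0.1088, 0.0146]
tool_rot: [3.141, 0.005, 2.862]
force: [-2.6, 4.1, 19.9]
grip_width: 0.0488
finger_force: 58.3
```

```bash
python3 - <<'E'
from h import *
print(plan((.4547,-.1077,.15),164),plan((.56,-.219,.15),164))
E
```

```text
t 21.8 pos [ 0.4559 -0.1088  0.0146] rot [179.97   0.28 163.98] w 0.0488 ff 58.3 F [-2.56  4.14 19.9 ]
t 21.8 pos [ 0.4559 -0.1088  0.0146] rot [179.97   0.28 163.98] w 0.0488 ff 58.3 F [-2.56  4.14 19.9 ]
[0.0016, 0.0015, -0.2709, 0.0003, 0.0023, -0.0002] [-0.2622, -0.1543, -0.2696, 0.0003, 0.0023, -0.0002]
```

Call:
play_rows --pt "0 0 -0.01 0 0 0 0.6" --pt "0 0 -0.04 0 0 0 0.6" --pt "0 0 -0.09 0 0 0 0.6" --pt "0 0 -0.15 0 0 0 0.6" --pt "-0.02 -0.01 -0.2 0 0 0 0.6" --pt "-0.06 -0.03 -0.24 0 0 0 0.6" --pt "-0.11 -0.053 -0.26 0 0 0 0.6" --pt "-0.17 -0.082 -0.26 0 0 0 0.6" --pt "-0.23 -0.11 -0.26 0 0 0 0.6" --pt "-0.28 -0.135 -0.26 0 0 0 0.6"

```text
clock: 22.8
position: [0.5715, -0.2135, 0.1442]
tool_rot: [-3.141, 0.003, 2.862]
force: [0.5, 0.6, -4.8]
grip_width: 0.0489
finger_force: 63.3
```

Call:
play_rows --pt "-0.02 -0.01 0 0 0 0 0.6" --pt "-0.03 -0.015 0 0 0 0 0.6" --pt "-0.036 -0.018 0 0 0 0 0.6" --pt "-0.036 -0.018 0 0 0 0 0.6" --pt "-0.036 -0.018 0 0 0 0 0.6" --pt "-0.036 -0.018 0 0 0 0 0.6"

```text
clock: 23.4
position: [0.5853, -0.2255, 0.144]
tool_rot: [3.141, 0.003, 2.862]
force: [-0.2, -0.4, -5.8]
grip_width: 0.0485
finger_force: 63.4
```

```bash
python3 - <<'E'
from h import *
print(plan((.5899,-.2284,.1446),164)); weigh(4)
t=get_calibration("top");s=get_calibration("side");w=get_calibration("wrist")
gt,gs,gw=grab_frame("top"),grab_frame("side"),grab_frame("wrist")
np.savez("f3.npz",gt=gt,gs=gs,gw=gw,**w)
A=cv2.resize(gs[165:275,335:445,::-1],(400,400),interpolation=cv2.INTER_CUBIC)
B=cv2.resize(gw[:,:,::-1],(400,300),interpolation=cv2.INTER_CUBIC)
C=cv2.resize(gt[90:170,290:370,::-1],(300,300),interpolation=cv2.INTER_CUBIC)
im=np.zeros((600,800,3),np.uint8); im[:400,:400]=A; im[:300,400:]=B; im[300:,400:700]=C
cv2.imwrite("pics/f3.png",im)
E
```

```text
t 23.4 pos [ 0.5853 -0.2255  0.144 ] rot [1.7999e+02 1.7000e-01 1.6400e+02] w 0.0485 ff 63.4 F [-0.19 -0.36 -5.76]
[-0.0105, -0.0031, -0.0012, 0.0001, 0.0015, -0.0]
F [ 0.035  0.095 -4.965] sd [0.77 0.35 0.44] w 0.0484947035560848
```

View pics/f3.png

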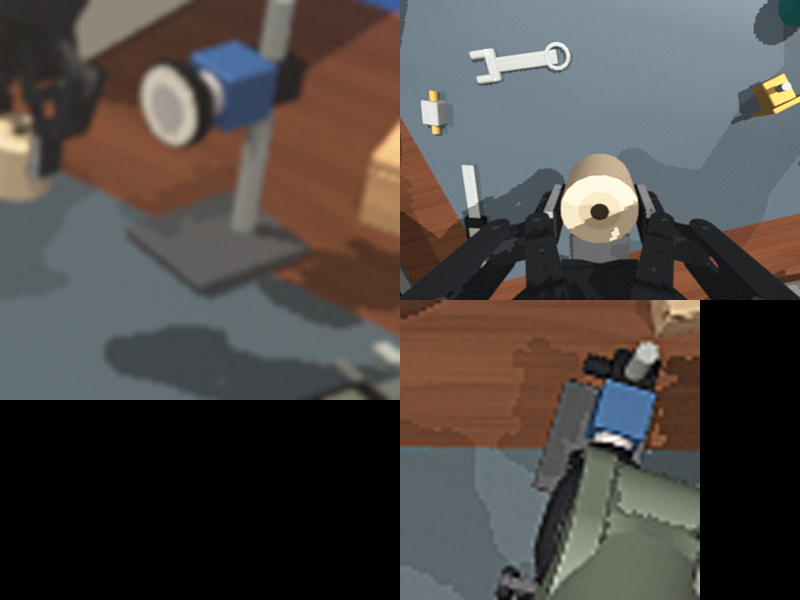

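```bash
python3 - <<'E'
from h import *
d=np.load("f3.npz"); w={k:d[k] for k in("fovy","cx","cy","xyz","rotation")}; g=d["gw"].astype(int)
print(blob(d["gw"],w,(.586,-.226,.1695)), w["xyz"])
for r in(306,312,318,324): print(r,[(x,tuple(g[r,x])) for x in list(range(214,226))[::2]],[(x,tuple(g[r,x])) for x in range(284,300,2)])
F=np.array([.5887,-.2281])
ax=np.array([np.cos(np.radians(-15.8)),np.sin(np.radians(-15.8))]); lat=np.array([-ax[1],ax[0]])
for r in(306,312,318,324):
  q=g[r].sum(1); gr=np.gradient(cv2.GaussianBlur(q.astype(np.float32)[None],(5,1),0)[0])
  l=212+np.argmax(np.abs(gr[212:232]));rr=282+np.argmax(np.abs(gr[282:300]))
  a,b=at(w,l,r,.01)[:2],at(w,rr,r,.01)[:2]; m=(a+b)/2
  print(r,l,rr,np.linalg.norm(a-b).round(4),"mid",m.round(4),"lat rel F",((m-F)@lat).round(4),"ax",((m-F)@ax).round(4))
E
```

```text
([(np.int32(953), array([ 0.5857, -0.2259,  0.1695]))], 'dark', array([ 0.5857, -0.2259,  0.1695])) [ 0.50813127 -0.20361673  0.2859034 ]
306 [(214, (np.int64(114), np.int64(130), np.int64(140))), (216, (np.int64(100), np.int64(115), np.int64(123))), (218, (np.int64(73), np.int64(79), np.int64(86))), (220, (np.int64(72), np.int64(75), np.int64(78))), (222, (np.int64(109), np.int64(108), np.int64(112))), (224, (np.int64(113), np.int64(110), np.int64(113)))] [(284, (np.int64(105), np.int64(105), np.int64(110))), (286, (np.int64(104), np.int64(102), np.int64(107))), (288, (np.int64(109), np.int64(107), np.int64(109))), (290, (np.int64(110), np.int64(110), np.int64(113))), (292, (np.int64(103), np.int64(104), np.int64(105))), (294, (np.int64(95), np.int64(111), np.int64(121))), (296, (np.int64(115), np.int64(131), np.int64(140))), (298, (np.int64(112), np.int64(127), np.int64(137)))]
312 [(214, (np.int64(112), np.int64(128), np.int64(139))), (216, (np.int64(110), np.int64(121), np.int64(131))), (218, (np.int64(70), np.int64(81), np.int64(90))), (220, (np.int64(73), np.int64(74), np.int64
[... 1582 characters left out ...]
p.int64(117)))] [(284, (np.int64(95), np.int64(97), np.int64(96))), (286, (np.int64(88), np.int64(88), np.int64(91))), (288, (np.int64(95), np.int64(95), np.int64(98))), (290, (np.int64(98), np.int64(97), np.int64(100))), (292, (np.int64(110), np.int64(80), np.int64(72))), (294, (np.int64(128), np.int64(82), np.int64(58))), (296, (np.int64(123), np.int64(71), np.int64(47))), (298, (np.int64(123), np.int64(76), np.int64(50)))]
306 217 295 0.0949 mid [ 0.7332 -0.2671] lat rel F 0.0018 ax 0.1496
312 217 294 0.0944 mid [ 0.7416 -0.2701] lat rel F 0.0012 ax 0.1585
318 217 293 0.094 mid [ 0.7501 -0.2732] lat rel F 0.0006 ax 0.1676
324 218 291 0.091 mid [ 0.7589 -0.2763] lat rel F -0.0001 ax 0.1769
```

Call:
play_rows --pt "-0.004 -0.002 -0.0006 0 0 0 0.6" --pt "-0.008 -0.0043 -0.0012 0 0 0 0.6" --pt "-0.008 -0.0043 -0.0012 0 0 0 0.6" --pt "-0.008 -0.0043 -0.0012 0 0 0 0.6" --pt "-0.008 -0.0043 -0.0012 0 0 0 0.6" --pt "-0.008 -0.0043 -0.0012 0 0 0 0.6" --pt "-0.008 -0.0043 -0.0012 0 0 0 0.6"

```text
clock: 24.45
position: [0.5888, -0.2291, 0.1444]
tool_rot: [-3.142, 0.003, 2.862]
force: [-0.2, 0.9, -4.1]
grip_width: 0.0484
finger_force: 63.4
```

```bash
python3 - <<'E'
from h import *
print(plan((.5886,-.2287,.1446),164))
print(blob(grab_frame("wrist"),get_calibration("wrist"),(.5886,-.2287,.17)), observe()["qd"].round(3))
E
```

```text
t 24.45 pos [ 0.5888 -0.2291  0.1444] rot [-180.      0.18  163.97] w 0.0484 ff 63.4 F [-0.18  0.88 -4.1 ]
[0.0006, 0.0008, -0.0003, -0.0, 0.0015, -0.0002]
([(np.int32(949), array([ 0.5885, -0.2291,  0.17  ]))], 'dark', array([ 0.5885, -0.2291,  0.17  ])) [ 0.    -0.     0.    -0.002  0.001 -0.    -0.   ]
```

```bash
python3 -c "
from workcell import *
print(job_done())"
```

```text
the job is handed in; nothing more can be done
None
```

I've handed the job in: the lighter puck (about 0.27 kg) is released on the pedestal, centred to about 1 mm. The heavier one (about 0.5 kg) is held still at the camera's focus point, which I located to about 1–2 mm.

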